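# Seat the reference mirror in its kinematic nest

### The arm

A 7-joint arm with a two-finger parallel gripper is mounted at the origin on a cart in front of the work surface, level with it; the furniture and walls round the work are solid. World frame = base frame: x ahead of the robot, y to its left, z up, the work surface at z = 0. Lengths are in m, angles in rad, forces in N, time in s.
With the tool pointing down it reaches from about 0.4 to 0.875 m from the base axis. Payload 6.5 kg.
Tool frame: the origin (TCP) lies at the very end of the fingers, on their centre line; the grasp point (between the pads) lies 19 mm behind it; z points along the fingers, y is the line along which they close (so a half turn about z gives the same grasp; the last joint's range is limited). The gripper opens to 88 mm and grips with 3 to 60 N. Pads are 18 mm wide; open, the fingers measure 123 mm over their backs; the gripper's body (75 mm by 187 mm) begins 45 mm behind the grasp point.
Start: joints at [-1.173, 0.536, -0.004, 1.538, 0.003, 1.067, -0.071], TCP at [0.291, 0.581, 0.239] pointing down, gripper open.
Joint ranges: [-2.7, 2.7], [-0.37, 2.16], [-1.27, 1.26], [0.24, 2.4], [-1.31, 4.45], [0.19, 1.91], [-2.76, 2.76]. Speed limits (rad/s): [2.39, 2.39, 3.14, 3.14, 3.14, 3.14, 3.14].

### API

Orientations are given as a unit quaternion [x, y, z, w].
In Python, from cell import r gives the robot as it stands. Calls block until the motion is done:
- r.movep(position, orientation): joint-space move of the TCP to a pose.
- r.servo_line(position, max_speed=0.15, rotation=None): straight line of the TCP; rotation=None keeps the orientation; max_speed is the mean speed in m/s.
- r.move_joints(angles): joint-space move.
- r.grip(opening, grip_force=None): finger opening in m; grip_force is the grip in N (None keeps the last); returns when the fingers have stopped.
- r.wait(seconds).
- r.inverse_kinematics(position, orientation): joint angles nearest the present ones, or None.
- r.get_obs(): the state.
- r.grab_frame(name): name is "scene" or "side" or "wrist"; returns the picture (400x640x3 uint8, blue, green, red); there is no depth.
- r.camera_params(name): a dict with "fx", "fy", "cx", "cy" (pixels), "world_to_cam" (4x4, takes a point from world to camera coordinates). Camera axes: x right, y down, z forward; pixel columns grow to the right and rows downward; lengths in m; the calibration is good to about 2 mm. A picture is of the moment at which its call begins: read the wrist's pose just before it. camera_params takes no time and is no camera call; for the wrist camera it gives the pose at the moment of the call.
A pose or a line that the arm cannot do raises r.PlanningError and nothing moves.
- r.hand_in(): hands the job in; it is judged then, once.
The state is a dict: "clock": time; "joint_positions": joint angles; "joint_velocities": joint speeds; "tau": joint torques, N m; "position": TCP position; "ee_rot": TCP orientation; "ft_force": force on the tool from outside, world axes, zero at the start; "wrist_torque": the same for the moment, N m; "finger_gap": finger opening in m; "gripper_force": force on a finger pad.
Only numpy, scipy, OpenCV 4.12 (cv2) and the standard library are available. Lean on these libraries where they do the work, as an engineer would, in place of code of your own. Each camera call takes 0.05 s, during which the arm holds its last target. There are 200 camera calls.

### The job

Pick up the round mirror, stand it face up in the open mouth of the nest and let go of it there. Then nudge it along the rail, past the spring plunger, until it touches the stop pin, so that it rests against the rail, the plunger and the stop pin all at once. Push gently: never bear on the stop pin with more than about 12 N, do not tip the mirror over, and leave the loupe, the tape roll and the film reel where they are.

Things in the scene. Friction and masses are not known exactly. Their poses are not given: they have to be found in the camera images.
- mirror_center (a point): Centre (half-way up) of the loose mirror: an upright steel cylinder 44 mm in diameter and 26 mm high, about 0.16 kg, its round glass face on top with a thin dark groove round the casing below it. It stands face up on the worktop, among a black loupe and an amber tape roll. z axis up through the glass.
- nest: The kinematic nest: a bright steel plate 200 x 116 x 10 mm fixed flat on the worktop. Origin at the centre of its underside, x along the 200 mm side in the push direction (from the open mouth to the stop pin), y to the left of that, z up. The mirror slides on its upper face (z = 10 mm). Nothing on it but the plunger moves; no part stands over 22 mm above the plate.
- nest_rail (a point): Middle of the rail's face at the plate: a straight dark steel bar 10 mm wide, 14 mm high, along the nest's right side (face at y = -22 mm of the nest, from x = -85 to 75 mm). A mirror that touches it has its centre at y = 0 of the nest. Axes as the nest's.
- nest_mouth (a point): Point on the plate's upper face in the open mouth of the nest (x = -36, y = 3 mm of the nest): the mirror's centre belongs above it when it is first stood in the nest. There it touches neither the rail nor the plunger. Axes as the nest's.
- nest_stop_mid (a point): Plate point (x = 52, y = 0 mm of the nest) at the middle of the stop pin's setting range. The upright steel pin (radius 5 mm, 16 mm high, y = 0) and the plunger sit on one rigid grey slide, locked by the last user up to 14 mm nearer or farther along the nest's x: its place is not reported, find it by contact. A mirror that touches the pin has its centre 27 mm before the pin's axis.
- nest_plunger_mid (a point): Where the plunger's nose is, on the plate, if the slide is at mid-setting: always 35 mm before the pin and at y = 21 mm when free. An upright round brass nose, radius 5 mm, 4 to 17 mm above the plate; it yields up to 8 mm along +y into a dark housing with a spring of 1.6 to 3.2 N. Pushing the mirror past takes up to about 7 N; past it, friction still holds the mirror where it is left, short of the pin.
- loupe: Black loupe, 37 mm in diameter, 40 mm high, standing on the worktop, origin under its centre. A bystander.
- kapton_tape: Amber tape roll lying flat, 72 mm in diameter, 12 mm high, with a hole; origin under its centre. A bystander.
- film_reel: White film reel lying flat, 68 mm in diameter, 12 mm high, origin under its centre. A bystander.

How it is judged:
By the outcome, as a careful person would: the job done as asked, in the order asked, and still so for the second after the job is handed in, with the robot touching nothing.
It also fails if it takes over 64 s, if anything falls off the work surface, if the arm or the gripper's body presses on something with over 40 N, if the wrist force passes 120 N, or if a joint passes its speed limit or range.

## Working session

There is one attempt and no reset: what is moved stays moved. The work goes in short steps, each a Python script; the robot and the scene stay as the last script left them, time stands still between calls to the robot, and variables do not carry over. Pictures are saved under pics/ and viewed, at most 12 in all, crops included, and the job is handed in when it is done.

```bash
mkdir -p pics; ls; python3 - <<'E'
from cell import r
import cv2
for n in("scene","side"):
    cv2.imwrite(f"pics/{n}0.png",r.grab_frame(n)); c=r.camera_params(n); print(n,c)
o=r.get_obs(); print(o['clock'],o['ee_rot'],o['ft_force'])
E
```

```text
pics
scene {'fx': 403.10968277186174, 'fy': 403.10968277186174, 'cx': 319.37628247922856, 'cy': 188.8592380302682, 'world_to_cam': array([[ 0.70553992, -0.70864959, -0.00540109, -0.32836655],
       [-0.55254789, -0.54531904, -0.63033164,  0.3446734 ],
       [ 0.44373894,  0.4477085 , -0.77630719,  0.63994275],
       [ 0.        ,  0.        ,  0.        ,  1.        ]])}
side {'fx': 432.3512485875019, 'fy': 432.3512485875019, 'cx': 315.56013216465175, 'cy': 196.24071197477758, 'world_to_cam': array([[-0.99648317,  0.08084839,  0.02201885,  0.48097844],
       [ 0.00495714,  0.31919546, -0.94767594,  0.04737745],
       [-0.08364639, -0.94423397, -0.31847368,  1.02410801],
       [ 0.        ,  0.        ,  0.        ,  1.        ]])}
0.1 [ 2.29799800e-01  9.73237634e-01 -7.39800814e-04 -1.12361130e-04] [-0.3609497  -0.09153379 -0.14150734]
```

View pics/scene0.png

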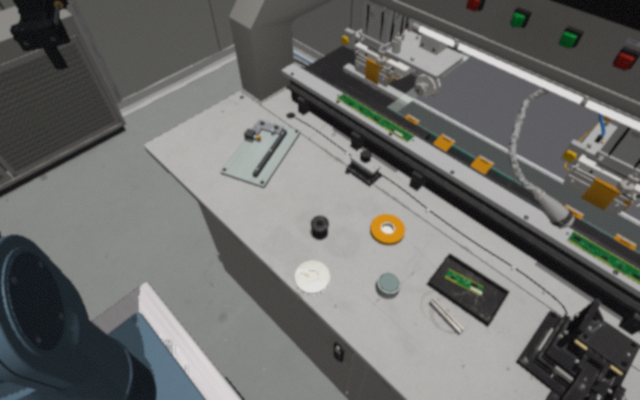

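View pics/side0.png

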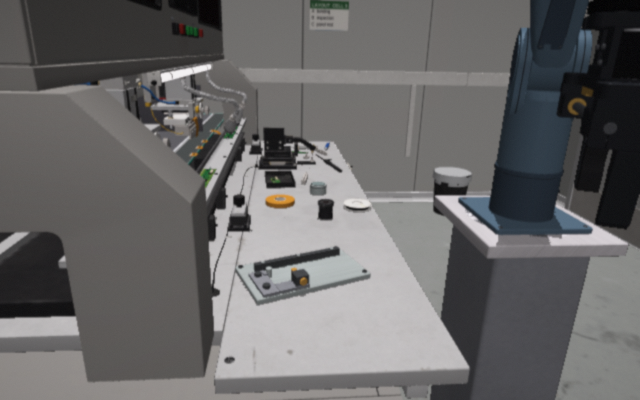

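The scene picture shows the mirror at (388,285), loupe (320,227), tape (388,229), reel (312,277), and the nest around (262,152). The nest's rail runs from (256,173) to (284,130), and the pin and plunger are at its far end. The side picture agrees, with the nest at (300,272) and the mirror at (318,188).

```bash
cat >h.py <<'E'
import numpy as np, cv2
from scipy.spatial.transform import Rotation as R
def ray(c,uv):
    T=np.array(c["world_to_cam"]); d=T[:3,:3].T@[(uv[0]-c["cx"])/c["fx"],(uv[1]-c["cy"])/c["fy"],1]
    return -T[:3,:3].T@T[:3,3], d/np.linalg.norm(d)
def at(c,uv,z):
    o,d=ray(c,uv); return o+d*(z-o[2])/d[2]
def tri(*obs):  # (cam,uv) pairs -> nearest point, rms gap
    A=0;b=0;L=[]
    for c,uv in obs:
        o,d=ray(c,uv);P=np.eye(3)-np.outer(d,d);A=A+P;b=b+P@o;L.append((P,o))
    x=np.linalg.solve(A,b); return x,[float(np.linalg.norm(P@(x-o))) for P,o in L]
def proj(c,p):
    q=np.array(c["world_to_cam"])@[*p,1]; return np.array([c["fx"]*q[0]/q[2]+c["cx"],c["fy"]*q[1]/q[2]+c["cy"]])
def down(yaw): # tool z down; tool y axis along world direction yaw
    y=np.array([np.cos(yaw),np.sin(yaw),0]);z=np.array([0,0,-1.]);x=np.cross(y,z)
    return R.from_matrix(np.c_[x,y,z]).as_quat()
E
python3 - <<'E'
from h import *
from cell import r
s=r.camera_params("scene");d=r.camera_params("side");w=r.camera_params("wrist")
for n,uv,z in [("mir",(388,285),.013),("loupe",(320,227),.02),("tape",(388,229),.006),("reel",(312,277),.006),("c1",(222,170),.01),("c2",(265,185),.01),("c3",(299,132),.01),("rail0",(256,173),.024),("rail1",(284,130),.024)]: print(n,at(s,uv,z).round(3))
print(tri((s,(388,285)),(d,(318,188))))
print("wrist",w)
o=r.get_obs();T=R.from_quat(o['ee_rot']).as_matrix();W=w["world_to_cam"]
cp=-W[:3,:3].T@W[:3,3]; print("cam in tool",T.T@(cp-o['position']),T.T@W[:3,:3].T)
E
```

```text
mir [ 0.464 -0.183  0.013]
loupe [ 0.463 -0.004  0.02 ]
tape [ 0.566 -0.102  0.006]
reel [ 0.378 -0.067  0.006]
c1 [0.42  0.276 0.01 ]
c2 [0.461 0.169 0.01 ]
c3 [0.635 0.242 0.01 ]
rail0 [0.463 0.201 0.024]
rail1 [0.604 0.262 0.024]
(array([ 0.4623665 , -0.18290995,  0.01436691]), [0.0008185858353113402, 0.0008185858353112819])
wrist {'fx': 327.9313815996278, 'fy': 327.9313815996278, 'cx': 318.98203738329863, 'cy': 197.63196387947949, 'world_to_cam': array([[ 0.44757557,  0.89424537, -0.00115332, -0.64931672],
       [ 0.85603248, -0.42807607,  0.28975725, -0.03915264],
       [ 0.25862037, -0.13067554, -0.95709948,  0.38873721],
       [ 0.        ,  0.        ,  0.        ,  1.        ]])}
cam in tool [ 7.49937058e-02  9.17650357e-05 -1.44719664e-01] [[-3.08557320e-04 -9.57135311e-01 -2.89640986e-01]
 [ 9.99999895e-01 -3.93314089e-04  2.34419569e-04]
 [-3.38291127e-04 -2.89640883e-01  9.57135332e-01]]
```

```bash
python3 - <<'E'
from h import *
from cell import r
import pickle
yaw=np.radians(23.4)
for k in (0,np.pi):
    for p in [(.50,.255,.15),(.464,-.183,.15),(.464,-.183,.01),(.55,.26,.02)]:
        q=r.inverse_kinematics(p,down(yaw+k)); print(k,p,None if q is None else np.round(q,2))
best=down(yaw) 
u=np.array([np.cos(yaw),np.sin(yaw)]);V={}
for i,s in enumerate((.03,-.06)):
    p=[*(np.array([.52,.257])+s*u),.15]
    (r.movep(p,best) if i==0 else r.servo_line(p,.15)); r.wait(.2)
    V[i]=r.camera_params("wrist"); cv2.imwrite(f"pics/n{i}.png",r.grab_frame("wrist"))
pickle.dump(V,open("V.pkl","wb"))
print(r.get_obs()['clock'],[proj(V[i],(.527,.259,.01)) for i in V])
E
```

```text
0 (0.5, 0.255, 0.15) [-0.71  0.51  0.21  1.86 -0.14  0.79 -0.02]
0 (0.464, -0.183, 0.15) [-0.28  0.5   0.73  2.04 -0.47  0.77  1.14]
0 (0.464, -0.183, 0.01) [ 0.13  0.68  0.2   2.06 -0.31  0.43  0.97]
0 (0.55, 0.26, 0.02) [-0.61  0.77  0.13  1.77 -0.16  0.61  0.02]
3.141592653589793 (0.5, 0.255, 0.15) [-0.21  0.54 -0.46  1.83  0.31  0.84  2.74]
3.141592653589793 (0.464, -0.183, 0.15) [-0.51  0.68  1.09  2.05 -0.79  0.91 -1.71]
3.141592653589793 (0.464, -0.183, 0.01) [-0.37  0.93  0.89  2.08 -1.15  0.75 -1.44]
3.141592653589793 (0.55, 0.26, 0.02) [-0.2   0.81 -0.45  1.74  0.51  0.7   2.64]
2.8833 [array([293.43362733, 188.31794516]), array([392.78475366, 186.77695857])]
```

View pics/n0.png

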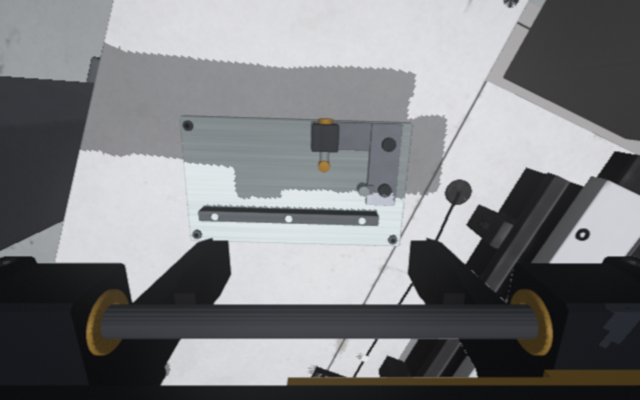

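View pics/n1.png

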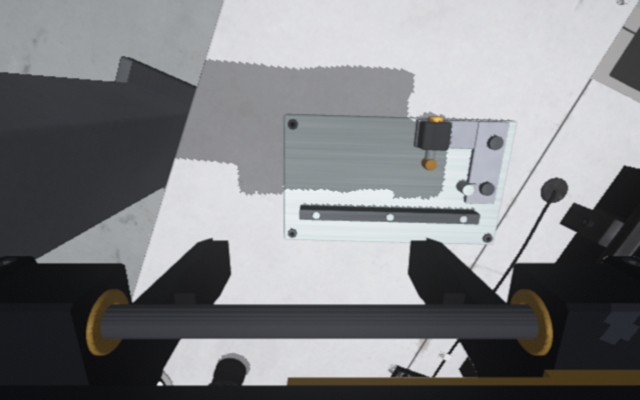

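Both wrist views show the whole nest. In n0 it spans (180,116) to (404,245), with the rail face at row ~207, the nose at (324,166) and the pin at (364,189). In n1 it is shifted about 103 px to the right. I'll enlarge it to read the corners.

```bash
python3 - <<'E'
import cv2,numpy as np
a=cv2.imread("pics/n0.png")[105:255,170:430];b=cv2.imread("pics/n1.png")[100:250,270:530]
f=lambda i:cv2.resize(i,(780,450)if 0 else (520,300),interpolation=cv2.INTER_CUBIC)
f=lambda i:cv2.resize(i,None,fx=3,fy=2,interpolation=cv2.INTER_CUBIC)
cv2.imwrite("pics/nc.png",np.vstack([f(a),f(b)]))
E
```

```text
(no output)
```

View pics/nc.png

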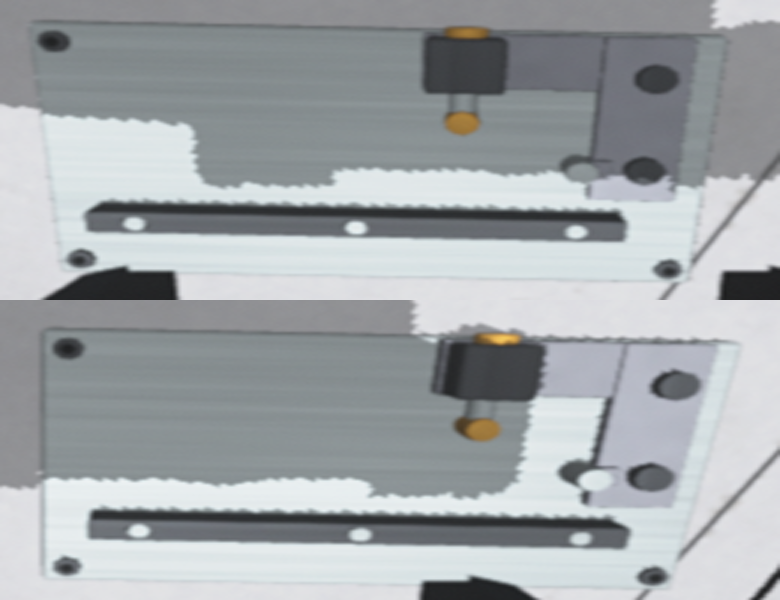

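```bash
python3 - <<'E'
from h import *
import pickle,json
from scipy.optimize import least_squares
V=pickle.load(open("V.pkl","rb"))
A=lambda x,y:(170+x/3,105+y/2); B=lambda x,y:(270+x/3,100+(y-300)/2)
pts=dict(TL=((32,21),(42,328)),TR=((728,36),(740,342)),BL=((62,270),(42,577)),BR=((688,281),(672,587)),
 sTL=((53,41),(68,348)),sBL=((80,258),(66,566)),sBR=((668,269),(652,576)),r0=((134,224),(138,531)),r1=((356,228),(360,535)),r2=((576,232),(580,539)),pin=((582,170),(596,481)),nose=((462,124),(481,430)))
X={}
for n,(a,b) in pts.items():
    X[n],g=tri((V[0],A(*a)),(V[1],B(*b))); print(n,X[n].round(4),np.round(g[0]*1e3,2))
M=dict(TL=(-.1,.058),TR=(.1,.058),BL=(-.1,-.058),BR=(.1,-.058))
def f(p):
    e=[];c,s=np.cos(p[2]),np.sin(p[2])
    for n,(x,y) in M.items():
        w=(p[0]+c*x-s*y,p[1]+s*x+c*y,.010)
        for k,F in ((0,A),(1,B)): e+=list(proj(V[k],w)-F(*pts[n][k]))
    return e
o=least_squares(f,[.527,.259,.4]);p=o.x;print(p,np.degrees(p[2]),np.round(o.fun,1))
c,s=np.cos(p[2]),np.sin(p[2])
for n in X:
    z={'r':.024,'p':.026,'n':.027}.get(n[0],.01)
    for w in (X[n],at(V[0],A(*pts[n][0]),z),at(V[1],B(*pts[n][1]),z)):
        d=w[:2]-p[:2];print(n,np.round([1e3*(c*d[0]+s*d[1]),1e3*(-s*d[0]+c*d[1]),w[2]*1e3],1),end=' ')
    print()
json.dump(list(p),open("nest.json","w"))
E
```

```text
TL [0.4135 0.2787 0.0037] 0.0
TR [0.5992 0.3528 0.0062] 0.0
BL [0.4562 0.1714 0.0059] 0.16
BR [0.6401 0.2474 0.0107] 0.19
sTL [0.4238 0.2745 0.0107] 0.01
sBL [0.4606 0.1819 0.0105] 0.1
sBR [0.6322 0.2497 0.0091] 0.05
r0 [0.4727 0.2108 0.023 ] 0.06
r1 [0.5333 0.2351 0.0232] 0.0
r2 [0.5934 0.2592 0.0234] 0.07
pin [0.5827 0.2849 0.0249] 0.96
nose [0.543  0.2903 0.0235] 0.11
[0.52753228 0.2627815  0.37992556] 21.768131340860908 [-3.1 -0.8 -0.7 -0.8  1.4 -0.9  2.9 -1.  -1.5  1.2 -0.3  1.5  0.9  1.4
  0.5  1.8]
TL [-100.    57.1    3.7] TL [-97.5  57.5  10. ] TL [-99.4  57.4  10. ] 
TR [99.9 57.   6.2] TR [98.9 57.2 10. ] TR [97.7 57.1 10. ] 
BL [-100.1  -58.5    5.9] BL [-98.5 -56.8  10. ] BL [-99.7 -56.5  10. ] 
BR [ 98.8 -56.   10.7] BR [ 99.  -56.5  10. ] BR [ 99.2 -56.1  10. ] 
sTL [-92.   49.4  10.7] sTL [-92.3  49.3  10. ] sTL [-92.   49.3  10. ] 
sBL [-92.2 -50.3  10.5] sBL [-92.3 -50.5  10. ] sBL [-92.2 -50.7  10. ] 
sBR [ 92.4 -51.    9.1] sBR [ 92.1 -50.6  10. ] sBR [ 91.9 -50.7  10. ] 
r0 [-70.2 -28.   23. ] r0 [-69.8 -27.7  24. ] r0 [-70.2 -27.5  24. ] 
r1 [ -4.9 -27.9  23.2] r1 [ -4.9 -27.6  24. ] r1 [ -5.1 -27.6  24. ] 
r2 [ 59.9 -27.8  23.4] r2 [ 59.8 -27.5  24. ] r2 [ 59.6 -27.7  24. ] 
pin [59.5  0.1 24.9] pin [59.3  1.4 26. ] pin [59.1 -0.6 26. ] 
nose [24.6 19.8 23.5] nose [24.5 20.4 27. ] nose [23.4 20.6 27. ]
```

```bash
python3 - <<'E'
from h import *
from cell import r
import pickle,json
p=json.load(open("nest.json")); c,s=np.cos(p[2]),np.sin(p[2]); p[0]+=.0006*s; p[1]-=.0006*c; json.dump(p,open("nest.json","w"))
u=np.array([c,s]);V={};im=[]
for i,k in enumerate((.04,-.04)):
    t=[*(np.array([.463,-.183])+k*u),.15]
    (r.movep(t,down(p[2])) if i==0 else r.servo_line(t,.15)); r.wait(.2)
    V[i]=r.camera_params("wrist"); g=r.grab_frame("wrist"); cv2.imwrite(f"pics/m{i}.png",g)
    a=proj(V[i],(.463,-.183,.013)).astype(int)-(65,35); print(a)
    im.append(cv2.resize(g[a[1]:a[1]+75,a[0]:a[0]+130],None,fx=4,fy=4,interpolation=cv2.INTER_CUBIC))
cv2.imwrite("pics/mc.png",np.vstack(im))
pickle.dump(V,open("Vm.pkl","wb")); print(r.get_obs()['clock'])
E
```

```text
[208 152]
[297 151]
5.5583
```

View pics/mc.png

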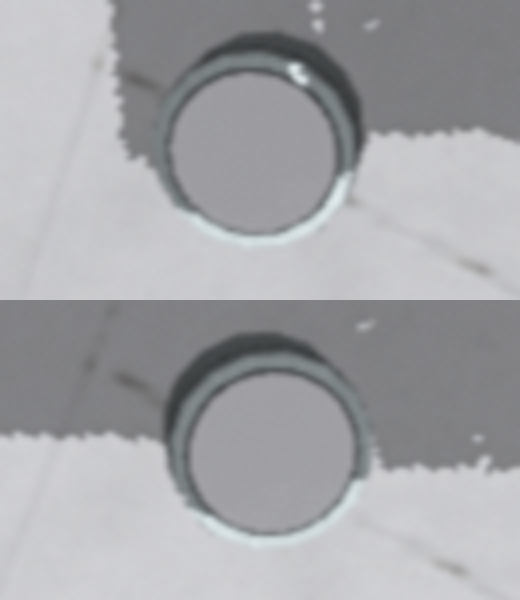

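The enlarged crops show the glass disc centred at (271.6,190) in m0 and (364.8,189.3) in m1. It is clear of everything around it.

```bash
python3 - <<'E'
from h import *
from cell import r
import pickle,json
V=pickle.load(open("Vm.pkl","rb")); p=json.load(open("nest.json"))
x,g=tri((V[0],(271.6,190)),(V[1],(364.75,189.25))); print(x,g)
m=(at(V[0],(271.6,190),.026)+at(V[1],(364.75,189.25),.026))/2; print(m)
assert abs(x[2]-.026)<.006
r.movep([m[0],m[1],.07],down(p[2])); r.servo_line([m[0],m[1],.0045],.08)
print(r.get_obs()['ft_force'].round(2))
r.grip(.03,20); o=r.get_obs(); print(o['finger_gap'],o['gripper_force'],o['ft_force'],o['position'])
r.servo_line([m[0],m[1],.09],.08); o=r.get_obs(); print(o['finger_gap'],o['gripper_force'],o['ft_force'],o['clock'])
c,s=np.cos(p[2]),np.sin(p[2]); t=np.array([p[0]-.036*c-.003*s,p[1]-.036*s+.003*c])
r.movep([*t,.09],down(p[2])); r.wait(.2)
w=r.camera_params("wrist");cv2.imwrite("pics/c0.png",r.grab_frame("wrist")); o=r.get_obs();print(t,o['position'],o['ft_force'],o['finger_gap'],o['clock'])
E
```

```text
[ 0.4629127  -0.18209972  0.02418108] [8.682637197150198e-05, 8.682637197149728e-05]
[ 0.46273224 -0.18163154  0.026     ]
[ 0.65 -0.17  0.57]
0.043704199787731254 19.999991403892636 [-0.42102527 -0.2121269   1.29452105] [ 0.46273049 -0.18161783  0.00453041]
0.04366215435137768 20.0000271666795 [-0.53632983  0.72409831 -1.95378241] 8.9333
[0.49320932 0.25165971] [0.49357641 0.25075003 0.09003829] [ 0.2784937   0.16345187 -2.15550313] 0.04345981021789522 10.7833
```

View pics/c0.png

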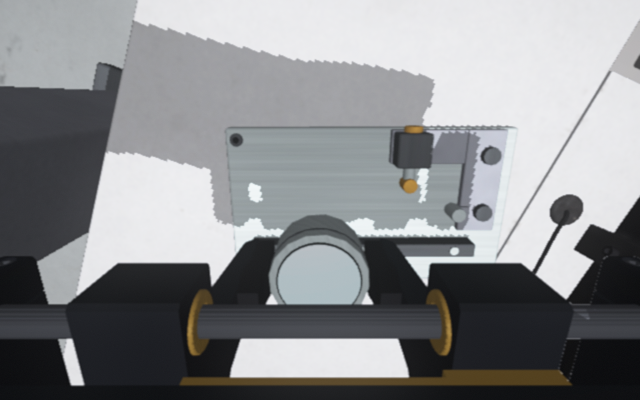

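The mirror is held upright with its glass at about (319,280). It is above the mouth, with the rail to its right and the nose at (410,186) ahead.

```bash
cat >>h.py <<'E'
import json
P=json.load(open("nest.json")); C,S=np.cos(P[2]),np.sin(P[2])
def n2w(x,y): return np.array([P[0]+C*x-S*y,P[1]+S*x+C*y])
def w2n(q): d=np.array(q[:2])-P[:2]; return np.array([C*d[0]+S*d[1],-S*d[0]+C*d[1]])
def fn(f): return np.array([C*f[0]+S*f[1],-S*f[0]+C*f[1],f[2]])
E
python3 - <<'E'
from h import *
from cell import r
w=r.camera_params("wrist"); o=r.get_obs(); print("exp centre",proj(w,(*o['position'][:2],.1115)),w2n(o['position'])*1e3)
r.servo_line([*n2w(-.036,.003),.022],.06); r.wait(.2)
o=r.get_obs(); f0=o['ft_force']; print(w2n(o['position'])*1e3,o['position'][2],fn(f0))
z=.018
while z>.011:
    r.servo_line([*n2w(-.036,.003),z],.02); r.wait(.1); o=r.get_obs(); d=fn(o['ft_force']-f0)
    print(round(z,4),o['position'][2].round(4),d.round(2))
    if d[2]>1.2: break
    z-=.0007
E
```

```text
exp centre [319.09854653 282.43683832] [-35.9964391    2.01904311]
[-35.78036384   3.08418414] 0.02229950850176519 [-0.18843904  0.83441545 -2.37488327]
0.018 0.0179 [ 0.1  -0.39 -0.14]
0.0173 0.0173 [ 0.08 -0.27  0.59]
0.0166 0.0166 [-0.33 -1.6  -0.29]
0.0159 0.0159 [-0.1   0.05  0.64]
0.0152 0.0152 [-0.49 -1.32  0.46]
0.0145 0.0146 [ 0.38 -0.32  0.85]
0.0138 0.0145 [-2.11 -0.87  9.87]
```

```bash
python3 - <<'E'
from h import *
from cell import r
r.servo_line([*n2w(-.036,.003),.0145],.02); r.wait(.1)
r.grip(.056,20); r.wait(.2); o=r.get_obs(); print(w2n(o['position'])*1e3,o['finger_gap'],fn(o['ft_force']))
r.servo_line([*n2w(-.036,.003),.06],.06)
r.servo_line([*n2w(-.085,.0),.10],.1); r.wait(.2)
w=r.camera_params("wrist");cv2.imwrite("pics/c1.png",r.grab_frame("wrist"))
for n,q in dict(mouth=(-.036,.003,.036),pin=(.0593,0,.026)).items(): print(n,proj(w,(*n2w(*q[:2]),q[2])))
print(r.get_obs()['clock'])
E
```

```text
[-35.99746883   2.98918678] 0.056125410873733926 [-0.2952601  -0.26867614 -0.08693799]
mouth [391.71957885 210.38599803]
pin [523.88077153 209.72550046]
17.7
```

View pics/c1.png

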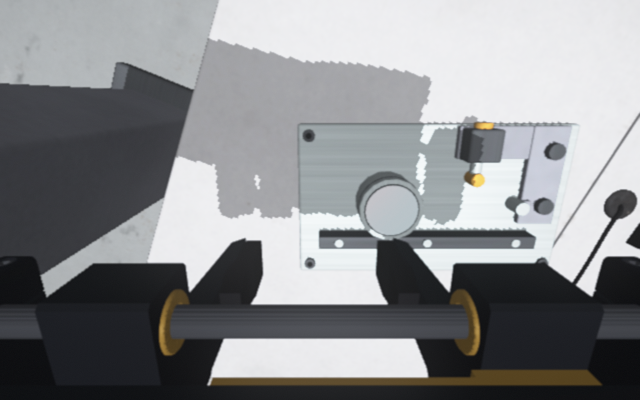

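The mirror stands at (391,209), right where the mouth projects, and touches neither the rail nor the nose. I'll turn the tool 90° so the straight finger sides do the pushing, low down.

```bash
cat >>h.py <<'E'
def push(r,xs,f0,lim,z=.0155,v=.03,show=True):
    L=[]
    for x in xs:
        r.servo_line([*n2w(x,0),z],v); fs=[]
        for _ in range(4): r.wait(.02); fs.append(r.get_obs()['ft_force'])
        o=r.get_obs(); f=fn(np.mean(fs,0)-f0); L.append(f[0])
        if show: print((w2n(o['position'])*1e3).round(2),f.round(2),round(o['clock'],2))
        if -f[0]>lim: print("LIMIT"); break
    return L
E
python3 - <<'E'
from h import *
from cell import r
q=down(P[2]-np.pi/2)
r.grip(0.0,20)
r.movep([*n2w(-.092,0),.07],q); r.servo_line([*n2w(-.092,0),.0155],.06); r.wait(.3)
fs=[]
for _ in range(8): r.wait(.03); fs.append(r.get_obs()['ft_force'])
f0=np.mean(fs,0); np.save("f0.npy",f0); print(fn(f0),fn(np.std(fs,0)),w2n(r.get_obs()['position']))
r.servo_line([*n2w(-.074,0),.0155],.05)
push(r,np.arange(-.070,-.045,.004),f0,4)
cv2.imwrite("pics/c2.png",r.grab_frame("wrist"))
E
```

```text
[-0.00126014 -0.11527413 -0.22226346] [0.71968134 0.2780624  0.48460619] [-9.19867570e-02  3.36589126e-05]
[-7.008e+01  2.000e-02] [-0.48  0.22  0.31] 22.18
[-6.594e+01 -3.000e-02] [ 0.33 -0.08  0.44] 22.52
[-6.181e+01 -5.000e-02] [ 0.29 -0.04  0.49] 22.88
[-5.783e+01 -5.000e-02] [ 0.4  -0.12  0.11] 23.23
[-5.383e+01 -4.000e-02] [-0.47 -0.03  0.25] 23.57
[-49.8   -0.05] [-0.06  0.12  0.19] 23.93
[-45.8  -0. ] [-0.15  0.03  0.05] 24.27
```

View pics/c2.png

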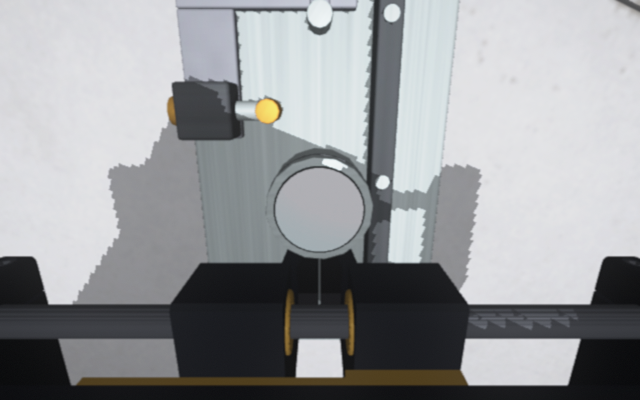

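The mirror is upright at (319,208) and follows the fingers. The nose is ahead at (267,111) and the pin at (319,14).

```bash
python3 - <<'E'
from h import *
from cell import r
f0=np.load("f0.npy")
r.servo_line([*n2w(-.030,0),.0155],.03)
push(r,np.arange(-.028,-.0035,.0015),f0,9,v=.02)
w=r.camera_params("wrist");cv2.imwrite("pics/c3.png",r.grab_frame("wrist"))
E
```

```text
[-27.94   0.03] [0.42 0.04 0.42] 25.32
[-2.645e+01 -1.000e-02] [ 0.23  0.16 -0.01] 25.64
[-24.89  -0.  ] [-0.46  0.5  -0.07] 25.96
[-23.62  -0.12] [-1.29 -0.7  -0.05] 26.27
[-22.8   -0.18] [-4.93 -0.7   3.17] 26.59
[-20.84  -0.12] [-4.01 -1.11  0.57] 26.91
[-18.9   -0.08] [-3.17 -1.17 -0.47] 27.23
[-17.27  -0.04] [-2.65 -1.17 -0.59] 27.54
[-15.75   0.02] [-2.03 -1.09 -0.59] 27.86
[-14.3    0.02] [-2.73 -1.18 -0.76] 28.18
[-12.78   0.03] [-2.37 -0.84 -0.72] 28.49
[-11.27   0.02] [-1.86 -0.69 -0.19] 28.81
[-9.79  0.03] [-1.93 -0.28 -1.04] 29.12
[-8.28  0.04] [-2.14 -0.8  -0.51] 29.44
[-6.77  0.  ] [-2.21 -0.26 -0.73] 29.76
[-5.28  0.04] [-1.9   0.24 -0.62] 30.07
[-3.75  0.02] [-1.6  -0.02 -0.76] 30.39
```

View pics/c3.png

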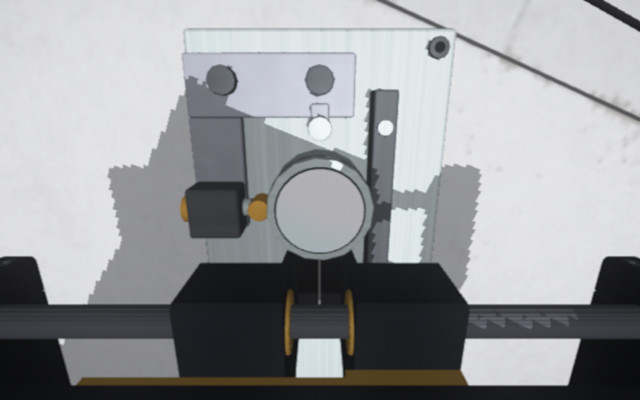

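The mirror at (319,210) is upright against the rail, with the nose beside it at (258,208) and the pin still ahead at (319,127). I'll finish with fine steps.

```bash
python3 - <<'E'
from h import *
from cell import r
f0=np.load("f0.npy")
push(r,np.arange(-.003,.006,.0005),f0,4,v=.015)
E
```

```text
[-2.91 -0.  ] [-1.91 -0.37 -0.88] 30.76
[-2.54 -0.02] [-1.93 -0.34 -0.6 ] 31.07
[-1.97  0.01] [-2.32  0.33 -0.64] 31.39
[-1.4   0.03] [-1.37 -0.41 -0.81] 31.71
[-0.91 -0.01] [-1.39 -0.08 -0.62] 32.02
[-0.42  0.02] [-1.15  0.2  -0.71] 32.34
[ 0.06 -0.02] [-1.12 -0.25 -0.74] 32.66
[ 0.57 -0.02] [-1.72 -0.36 -0.39] 32.98
[ 1.07 -0.01] [-1.48 -0.06 -0.73] 33.29
[ 1.4  -0.05] [-1.6  -0.08 -0.14] 33.61
[ 1.48 -0.02] [-4.23 -0.48  1.35] 33.92
LIMIT
```

The force rises at 1.4 mm, where the pin was expected. I'll back off straight, lift and check.

```bash
python3 - <<'E'
from h import *
from cell import r
f0=np.load("f0.npy")
push(r,[.0022],f0,9,v=.01)
r.servo_line([*n2w(-.012,0),.0155],.03); r.servo_line([*n2w(-.014,0),.07],.08)
r.servo_line([*n2w(-.014,0),.11],.1); r.wait(.2)
w=r.camera_params("wrist");g=r.grab_frame("wrist"); e=proj(w,(*n2w(.0323,0),.036)); print(e,r.get_obs()['clock'])
a=e.astype(int)-(100,70); a=np.maximum(a,0); print(a)
cv2.imwrite("pics/c4.png",cv2.resize(g[a[1]:a[1]+150,a[0]:a[0]+200],None,fx=4,fy=4,interpolation=cv2.INTER_CUBIC))
E
```

```text
[1.47 0.01] [-4.98  0.05  2.54] 34.24
[319.39709153 142.63178833] 36.5
[219  72]
```

View pics/c4.png

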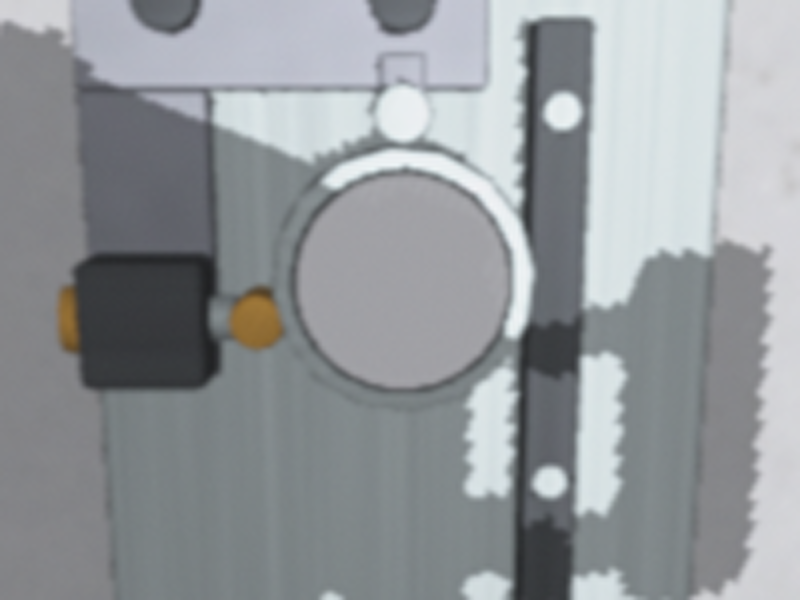

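The enlarged view shows the mirror at (402,279) touching the pin (401,112), the nose (257,320) and the rail all at once. The robot is clear of everything.

```bash
python3 -c "
from cell import r
print(r.hand_in())"
```

```text
the job is handed in; nothing more can be done
None
```

The job is handed in: the mirror stands face up in the nest against the rail, the plunger and the stop pin, with a final push of about 5 N and the clock at 36.5 s just before hand-in; the verdict was not reported.

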